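# Lay out the inks at a tattoo station

## Task

Lay out the inks on the black mat: in its row of three white spots stand the red ink bottle on the end spot next to the steel rinse cup, the blue bottle on the end spot next to the white power supply, and the yellow bottle between them. Stand the squat amber ointment jar with the white cap on the single spot behind the yellow bottle, and close the rinse cup with its steel lid. Everything stands upright and centred on its spot; leave the black and the green ink bottles where they are.

Things in the scene. Friction and masses are not known exactly. Their poses are not given: they have to be found in the camera images.
- red_ink_center (a point): red ink bottle, loose, upright: round body 34 mm in diameter and straight from the foot to 54 mm up, then a narrow pointed nozzle to 80 mm. This point is on its axis, half-way up, 40 mm above its foot; z up. 
- yellow_ink_center (a point): yellow ink bottle, loose, upright: round body 34 mm in diameter and straight from the foot to 54 mm up, then a narrow pointed nozzle to 80 mm. This point is on its axis, half-way up, 40 mm above its foot; z up. 
- blue_ink_center (a point): blue ink bottle, loose, upright: round body 34 mm in diameter and straight from the foot to 54 mm up, then a narrow pointed nozzle to 80 mm. This point is on its axis, half-way up, 40 mm above its foot; z up. 
- green_ink_center (a point): green ink bottle, loose, upright: round body 34 mm in diameter and straight from the foot to 54 mm up, then a narrow pointed nozzle to 80 mm. This point is on its axis, half-way up, 40 mm above its foot; z up. Not part of the layout: leave it alone.
- black_ink_center (a point): black ink bottle, loose, upright: round body 34 mm in diameter and straight from the foot to 54 mm up, then a narrow pointed nozzle to 80 mm. This point is on its axis, half-way up, 40 mm above its foot; z up. Not part of the layout: leave it alone.
- jar_center (a point): squat round ointment jar, loose, upright: amber, 50 mm in diameter (white cap 51 mm), 45 mm high. This point is on its axis, half-way up, 22.5 mm above its foot.
- lid_knob (a point): lid of the cup, loose, lying knob up: steel disc 70 mm across, 4 mm thick; under it a plug 46 mm across, 4 mm deep, on which it stands; on top a black upright knob 20 mm across, 32 mm tall (8 to 40 mm above the plug's underside). The point: on the axis in the knob, 24 mm above the plug's underside, 20 mm above the disc's underside; z up. Grip it by the knob.
- mat: black mat, fixed, 3 mm thick, 250 (y) x 185 mm (x from -52.5 to 132.5), four flat white spots 54 mm in diameter. Origin: its underside below the row's middle spot; y along the row, z up, x away from the robot (within 0.2 rad). Spot centres (x, y) in mm: row (0, 80), (0, 0), (0, -80); single spot behind (85, 0). The cup stands beyond one end of the row, the power supply beyond the other; which end varies.
- cup: open steel rinse cup, fixed, straight round wall 64 mm outside and 58 mm inside diameter, 50 mm high; stands on the counter about 168 mm from the middle of the row, beyond one end of the mat. Origin: centre of its underside, z up. The lid's plug drops into the mouth and its disc rests on the rim.
- supply: white power supply, fixed: box 60 mm (x) by 62 mm (y), 44 mm high (50 mm with its small black knob), dark display on top; stands on the counter beyond the other end of the mat. Origin: centre of its underside.
Mind the look-alikes: they are no part of the job. Of the things that look like the part that bears yellow_ink_center, the largest one is meant.

How it is judged:
At the end, for the whole second after the job is handed in: Red, yellow, blue and jar upright on the mat, within 12 mm of their spots along each mat axis (red next to cup, yellow middle, blue next to supply, jar behind). Lid level on the cup rim, within 8 mm of its axis. All at rest. Black and green bottles upright, within 20 mm of their starts (((y of cup in the frame of mat above 0 m and x of red_ink_center in the frame of mat between -0.012 and 0.012 m and y of red_ink_center in the frame of mat between 0.068 and 0.092 m and x of blue_ink_center in the frame of mat between -0.012 and 0.012 m and y of blue_ink_center in the frame of mat between -0.092 and -0.068 m) or (y of cup in the frame of mat below 0 m and x of red_ink_center in the frame of mat between -0.012 and 0.012 m and y of red_ink_center in the frame of mat between -0.092 and -0.068 m and x of blue_ink_center in the frame of mat between -0.012 and 0.012 m and y of blue_ink_center in the frame of mat between 0.068 and 0.092 m)) and x of yellow_ink_center in the frame of mat between -0.012 and 0.012 m and y of yellow_ink_center in the frame of mat between -0.012 and 0.012 m and x of jar_center in the frame of mat between 0.073 and 0.097 m and y of jar_center in the frame of mat between -0.012 and 0.012 m and z of red_ink_center in the frame of mat between 0.038 and 0.048 m and angle between each of red_ink_center, yellow_ink_center, blue_ink_center, jar_center, black_ink_center, green_ink_center's own z axis and vertical below 0.1 rad and linear speed of each of red_ink, yellow_ink, blue_ink, jar, lid below 0.02 m/s and angular speed of each of red_ink, yellow_ink, blue_ink, jar, lid below 0.2 rad/s and z of yellow_ink_center in the frame of mat between 0.038 and 0.048 m and z of blue_ink_center in the frame of mat between 0.038 and 0.048 m and z of jar_center in the frame of mat between 0.0205 and 0.0305 m and horizontal distance between lid_knob and cup below 0.008 m and z of lid_knob in the frame of cup between 0.067 and 0.073 m and angle between lid_knob's own z axis and vertical below 0.06 rad and distance of each of black_ink_center, green_ink_center from where it was at the start of the episode below 0.02 m); the robot touches nothing.
It fails at once if the black or the green ink bottle is moved by more than 20 mm or tipped over (distance of any of black_ink_center, green_ink_center from where it was at the start of the episode above 0.02 m or angle between any of black_ink_center, green_ink_center's own z axis and vertical above 0.4 rad).
It also fails if it takes over 99 s, if anything falls off the work surface, if the arm or the gripper's body presses on something with over 40 N, if the wrist force passes 120 N, or if a joint passes its speed limit or range.

## Robot

A 6-joint arm with a two-finger parallel gripper is mounted at the origin on the work surface. World frame = base frame: x ahead of the robot, y to its left, z up, the work surface at z = 0. Lengths are in m, angles in rad, forces in N, time in s.
With the tool pointing down it reaches from about 0.275 to 0.725 m from the base axis. Payload 5.6 kg.
Tool frame: the origin (TCP) lies at the very end of the fingers, on their centre line; the grasp point (between the pads) lies 19 mm behind it; z points along the fingers, y is the line along which they close (so a half turn about z gives the same grasp; the last joint's range is limited). The gripper opens to 85 mm and grips with 20 to 120 N. Pads are 22 mm wide; open, the fingers measure 114 mm over their backs; the gripper's body (76 mm by 85 mm) begins 54 mm behind the grasp point. The pads swing forward as they close: fully open they stand 13 mm farther back than shut.
Start: joints at [0.285, 0.255, 0.108, 0, -1.424, -0.285], TCP at [0.55, 0, 0.231] pointing down, gripper open.
Joint ranges: [-2.95, 2.95], [-1.21, 1.97], [-1.09, 1.5], [-2.87, 1.71], [-2.94, -0.07], [-3.05, 3.05]. Speed limits (rad/s): [2.57, 2.57, 3.14, 3.14, 3.14, 3.14].

## Interface

Orientations are given as a unit quaternion [w, x, y, z].
In Python, from station import robot gives the robot as it stands.
- The arm moves only by the tool drive_tool, never from a script. Its arguments are lists of equal length, an entry for each row: "offset": the shift along the tool's x, y, z as a fraction of full scale, a list of three; "twist": the turn about the tool's z as a fraction of full scale. A call has 1 to 20 rows; each row shifts and turns the commanded pose from where the row before left it, along the tool's axes as they then stand; what a row does not reach is not made up. Full scale, the value 1, is 0.025 m for a shift and 30 degrees for a turn. A row lasts 1/10 s, in which the tool goes at most 50 mm and 8.59 degrees, less where a joint would pass 70% of its speed; a pose out of reach is approached as far as the arm can. A call with a number of a shift or a turn outside -1 to 1 is refused whole. A call with a gripper value outside its range is refused whole. "hand" is the closure, from -1 (fully open) to 1 (shut), set as the call begins (left out, the last holds). The fingers move at their own pace and stop on an object; "force" is the grip in N (left out, the last holds). Time passes only in rows, so rows that do not move let the fingers close. It gives the time, the measured TCP pose, the force, the opening and the grip force at its end, in the units of the state.
- robot.state(): the state, without advancing time (a new reading comes with each control period).
- robot.camera(name): name is "scene" or "side" or "wrist"; returns a dict with "img" (384x512x3 uint8, red, green, blue), "fx", "fy", "cx", "cy" (pixels), "k1" (the pictures are not rectified: a ray, as slopes to the right and down, at radius r is drawn at 1 + k1 r^2 times it, then the intrinsics apply), "pose" (4x4, takes a point from camera to world coordinates); the wrist camera has in their place "tool_from_camera" (4x4, takes a point from camera to tool coordinates, whose origin is the TCP and whose axes are the flange's). Camera axes: x right, y up, looking along -z (the intrinsics and any distortion apply to the point x, -y, -z); pixel columns grow to the right and rows downward; lengths in m; the calibration is good to about 2 mm. A picture is of the moment at which its call begins: read the wrist's pose just before it. There is no depth.
- robot.sign_off(): hands the job in; it is judged then, once.
The state is a dict: "time": time; "joint_pos": joint angles; "joint_vel": joint speeds; "tau": joint torques, N m; "position": TCP position; "eef_rot": TCP orientation; "contact_force": force on the tool from outside, world axes, zero at the start; "torque": the same for the moment, N m; "opening": finger opening in m; "gripper_force": force on a finger pad.
Only numpy, scipy, OpenCV 4.12 (cv2) and the standard library are available. Lean on these libraries where they do the work, as an engineer would, in place of code of your own. Each camera call takes 0.05 s, during which the arm holds its last target. There are 200 camera calls.

## Working session

There is one attempt and no reset: what is moved stays moved. The work goes in short steps, Python scripts to look and compute and a tool call to move; the robot and the scene stay as the last step left them, time stands still between calls to the robot, and variables do not carry over. Pictures are saved under pics/ and viewed, at most 14 in all, crops included, and the job is handed in when it is done.

Besides the shell and the picture viewer there is one more tool, called after "Call:" as name([rows], argument=value, ...), one row to a line, values as JSON. drive_tool: Moves the arm, as the interface text tells. Its arguments: {"type":"object","properties":{"offset":{"type":"array","items":{"type":"array","items":{"type":"number"}}},"twist":{"type":"array","items":{"type":"number"}},"hand":{"type":"number"},"force":{"type":"number"}},"required":["offset","twist"]}

```bash
mkdir -p pics; ls; cat > h.py <<'E'
import numpy as np, cv2, json
from station import robot
def ray(c,u,v,pose=None):
    K=np.array([[c['fx'],0,c['cx']],[0,c['fy'],c['cy']],[0,0,1.]])
    # division: solve x*(1+k1 r^2)=d
    d=np.array([(u-c['cx'])/c['fx'],(v-c['cy'])/c['fy']]); x=d.copy()
    for _ in range(50): x=d/(1+c['k1']*(x@x))
    T=c['pose'] if pose is None else pose
    T=np.array(T)
    return T[:3,3],T[:3,:3]@np.array([x[0],-x[1],-1])
def plane(c,u,v,z,pose=None):
    o,d=ray(c,u,v,pose); return o+d*(z-o[2])/d[2]
def proj(c,p,pose=None):
    T=np.linalg.inv(np.array(c['pose'] if pose is None else pose)); q=T[:3,:3]@np.array(p)+T[:3,3]
    x=np.array([q[0],-q[1]])/-q[2]; x=x*(1+c['k1']*(x@x)); return x[0]*c['fx']+c['cx'],x[1]*c['fy']+c['cy']
def save(n,c): cv2.imwrite('pics/'+n+'.png',cv2.cvtColor(c['img'],cv2.COLOR_RGB2BGR))
E
python3 - <<'E'
from h import *
import pickle
s=robot.state(); print(s)
for n in ("scene","side","wrist"):
    c=robot.camera(n); pickle.dump(c,open(n+'.pkl','wb')); save(n,c); print({k:v for k,v in c.items() if k!='img'})
E
```

```text
pics
{'time': 0.0, 'joint_pos': array([ 2.84599119e-01,  2.55745971e-01,  1.06970721e-01, -4.54622584e-04,
       -1.42390492e+00, -2.84607686e-01]), 'joint_vel': array([ 0.00022195, -0.0007438 , -0.00048141, -0.00062269,  0.00124384,
        0.00056923]), 'tau': array([-4.48901856e-04, -3.86631560e+01,  2.37934113e+01,  5.36471218e+00,
       -6.25866101e-03, -4.57470776e-06]), 'position': array([5.49490522e-01, 4.66879056e-05, 2.30386029e-01]), 'eef_rot': array([-7.18308556e-04, -7.07079745e-01,  7.07133153e-01,  6.49461286e-04]), 'contact_force': array([ 0.45020241,  0.79653352, -0.78976787]), 'torque': array([ 0.02029701,  0.06904188, -0.01268421]), 'gripper_force': 0.0, 'opening': 0.08504822988492089}
{'fx': 494.45496699683576, 'fy': 494.45496699683576, 'cx': 251.65351111942056, 'cy': 186.71408946367598, 'k1': -0.037806060810720805, 'pose': array([[ 0.38585873, -0.77862537,  0.49482882,  1.16793824],
       [ 0.92253476,  0.3294482 , -0.20098135, -0.24246989],
       [-0.00653129,  0.5340472 ,  0.84542944,  1.20926077],
       [ 0.        ,  0.        ,  0.        ,  1.        ]
[... 181 characters left out ...]
635372,  0.14712331],
       [-0.56574892, -0.62599178,  0.53671449,  0.58647793],
       [-0.00883154,  0.65545905,  0.75517908,  0.84022195],
       [ 0.        ,  0.        ,  0.        ,  1.        ]])}
{'fx': 294.99918635031554, 'fy': 294.99918635031554, 'cx': 255.2527887886655, 'cy': 196.09900752474286, 'k1': -0.07895781983615674, 'tool_from_camera': array([[-4.14343442e-04,  9.55588696e-01,  2.94703362e-01,
         7.56506395e-02],
       [ 9.99999501e-01,  6.63744860e-04, -7.46254978e-04,
        -6.67784990e-05],
       [-9.08720663e-04,  2.94702906e-01, -9.55588495e-01,
        -1.42583942e-01],
       [ 0.00000000e+00,  0.00000000e+00,  0.00000000e+00,
         1.00000000e+00]])}
```

View pics/scene.png

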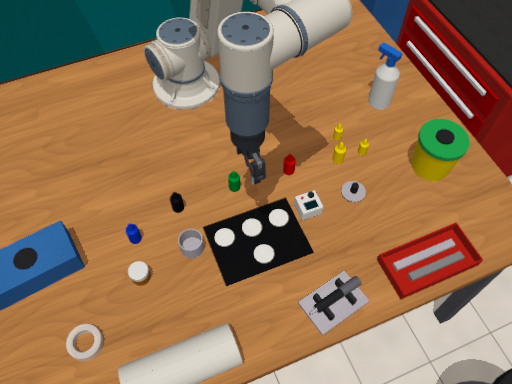

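View pics/side.png

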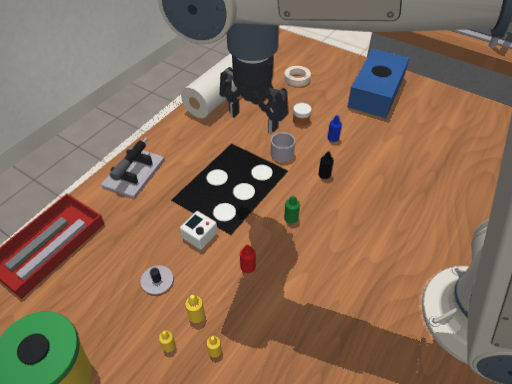

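View pics/wrist.png

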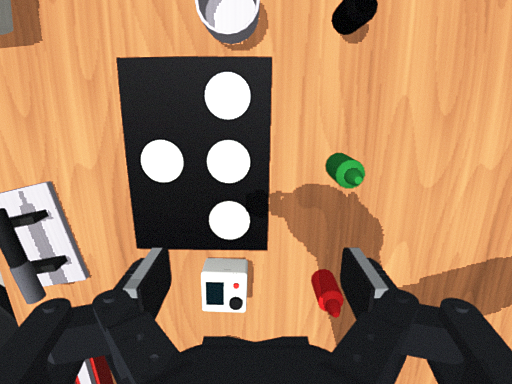

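Candidates for yellow_ink (scene px): (340,152) large, (338,131) small, (364,148) small. The side view shows them at (195,309) large, (167,342) and (214,346). I choose the largest. The cup is at scene (190,243) on the −y side, and the supply is at (309,204) on the +y side.

```bash
cat > meas.py <<'E'
from h import *
import pickle
def blobs(c,lo,hi,amin=25,roi=None):
    hsv=cv2.cvtColor(c['img'],cv2.COLOR_RGB2HSV); m=cv2.inRange(hsv,np.array(lo),np.array(hi))
    if roi:
        k=np.zeros_like(m);k[roi[1]:roi[3],roi[0]:roi[2]]=255;m&=k
    n,l,st,ce=cv2.connectedComponentsWithStats(m)
    return [(st[i,4],ce[i].round(1),st[i,:4]) for i in range(1,n) if st[i,4]>=amin],m
def tri(c1,p1,c2,p2):
    o1,d1=ray(c1,*p1);o2,d2=ray(c2,*p2)
    A=np.stack([d1,-d2],1); t=np.linalg.lstsq(A,o2-o1,rcond=None)[0]
    a=o1+t[0]*d1;b=o2+t[1]*d2; return (a+b)/2,np.linalg.norm(a-b)
if __name__=='__main__':
    S=pickle.load(open('scene.pkl','rb'));D=pickle.load(open('side.pkl','rb'))
    R={'red':((0,180,70),(5,255,255),(270,140,310,190),(230,240,265,280)),
     'yellow':((22,150,60),(35,255,255),(325,115,375,170),(150,290,230,365)),
     'blue':((112,150,50),(130,255,255),(115,215,150,250),(320,110,350,150)),
     'green':((50,120,30),(80,255,255),(220,165,250,200),(278,190,305,228)),
     'black':((0,0,0),(180,255,45),(165,188,190,218),(313,148,340,184)),
     'white':((0,0,175),(180,60,255),(120,190,330,290),(170,100,320,250)),
     'knob':((0,0,0),(180,255,60),(338,178,370,204),(138,262,176,296))}
    for k,(lo,hi,r1,r2) in R.items():
        a,_=blobs(S,lo,hi,15,r1);b,_=blobs(D,lo,hi,15,r2)
        if k=='white':
            print('white',[(x[0],x[1],plane(S,*x[1],.003).round(4)[:2],plane(S,*x[1],.045).round(4)[:2]) for x in a],'\n',[(x[0],x[1],plane(D,*x[1],.003).round(4)[:2],plane(D,*x[1],.045).round(4)[:2]) for x in b]);continue
        for x in a:
            for y in b:
                p,e=tri(S,x[1],D,y[1])
                if e<.006 : print(k,x[0],x[1],y[0],y[1],p.round(4),e.round(4))
    sv=lambda c,r,n:cv2.resize(cv2.cvtColor(c['img'],cv2.COLOR_RGB2BGR)[r[1]:r[3],r[0]:r[2]],None,fx=3,fy=3,interpolation=cv2.INTER_CUBIC)
    a=sv(D,(135,240,265,365),0);b=sv(S,(275,115,375,205),0); o=np.zeros((375,690,3),np.uint8);o[:a.shape[0],:a.shape[1]]=a;o[:b.shape[0],390:690]=b
    cv2.imwrite('pics/crop1.png',o)
E
python3 meas.py
```

```text
red 192 [289.  164.7] 235 [247.5 259.1] [0.4511 0.1665 0.0312] 0.0003
yellow 119 [337.9 132.1] 238 [213.7 346.1] [0.3961 0.3571 0.0253] 0.0009
yellow 127 [362.9 147.4] 238 [166.9 340.7] [0.4761 0.3989 0.0245] 0.0008
yellow 208 [339.  153.2] 400 [194.7 308.7] [0.4714 0.3197 0.0314] 0.0009
blue 206 [133.2 233.4] 234 [334.2 129.4] [ 0.4918 -0.3105  0.032 ] 0.0002
green 191 [234.  181.4] 308 [291.4 209.9] [ 0.4429 -0.0015  0.0316] 0.0006
black 188 [176.9 202.2] 268 [325.4 166.1] [ 0.445  -0.1724  0.0315] 0.0006
white [(np.int32(257), array([307.9, 201.7]), array([0.5702, 0.1716]), array([0.591 , 0.1571])), (np.int32(257), array([278.1, 217.1]), array([0.5826, 0.0734]), array([0.603 , 0.0624])), (np.int32(258), array([251.3, 226.9]), array([ 0.5819, -0.007 ]), array([ 0.6023, -0.0152])), (np.int32(269), array([224. , 236.7]), array([ 0.5807, -0.0868]), array([ 0.6012, -0.0922])), (np.int32(85), array([192.2, 244.8]), array([ 0.5701, -0.1744]), array([ 0.591 , -0.1768])), (np.int32(287), array([263.4, 253.2]), array([ 0.6671, -0.0077]), array([ 0.6846, -0.0158])), (np.int32(299), array([13
[... 173 characters left out ...]
), array([174.5, 104.3]), array([ 0.9586, -0.1767]), array([ 0.9179, -0.1384])), (np.int32(160), array([302. , 108.1]), array([ 0.6287, -0.3752]), array([ 0.6045, -0.327 ])), (np.int32(246), array([261.6, 172. ]), array([ 0.5829, -0.0872]), array([ 0.561 , -0.0534])), (np.int32(251), array([216.9, 176.9]), array([ 0.6687, -0.0084]), array([0.6425, 0.0215])), (np.int32(275), array([243.7, 191. ]), array([ 0.5837, -0.0074]), array([0.5618, 0.0224])), (np.int32(308), array([224.2, 211.6]), array([0.5847, 0.073 ]), array([0.5628, 0.0987])), (np.int32(363), array([198.3, 225.5]), array([0.6102, 0.1406]), array([0.587, 0.163]))]
knob 57 [354.1 187.7] 106 [155.4 275.2] [0.5908 0.3049 0.0249] 0.0003
```

View pics/crop1.png

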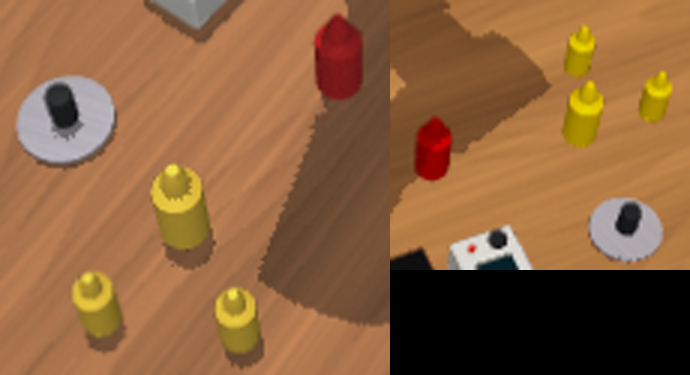

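Red, yellow, blue, jar and lid are identified, and their centroid heights (about 31 mm) fit the sizes given. The crop confirms the large yellow bottle at scene (340,152). Red goes to the −y end spot, because the cup is on that side. I start with red.

Call:
drive_tool([
  [-0.83,0.49,0.5],
  [-0.83,0.49,0.5],
  [-0.83,0.49,0.5],
  [-0.83,0.49,0.5],
  [-0.83,0.49,0.5],
  [-0.83,0.49,0.5],
  [-0.84,0.5,0.5],
  [-0.84,0.5,0.5],
  [0,0,0.5],
  [0,0,0.9],
  [0,0,0.9],
  [0,0,0.9],
  [0,0,0.9],
  [0,0,0.4],
  [0,0,0],
  [0,0,0],
], twist=[0,0,0,0,0,0,0,0,0,0,0,0,0,0,0,0], hand=-1, force=40)

```text
time: 1.75
position: [0.452, 0.1668, 0.0195]
eef_rot: [-0.0, 0.707, -0.707, 0.0]
contact_force: [0.5, -0.3, 0.3]
opening: 0.0853
gripper_force: 0.0
```

Call:
drive_tool([
  [0,0,0],
  [0,0,0],
  [0,0,0],
  [0,0,0],
  [0,0,0],
  [0,0,0],
  [0,0,0],
  [0,0,0],
  [0,0,-0.4],
  [0,0,-0.8],
  [0,0,-0.8],
  [0,0,-0.8],
  [0,0,-0.8],
  [0,0,-0.8],
], twist=[0,0,0,0,0,0,0,0,0,0,0,0,0,0], hand=1, force=40)

```text
time: 3.15
position: [0.4512, 0.1664, 0.13]
eef_rot: [-0.0, -0.707, 0.707, 0.0]
contact_force: [0.8, -0.3, 0.3]
opening: 0.0328
gripper_force: 39.8
```

Call:
drive_tool([
  [0.6,-0.3,0],
  [0.8,-0.4,0],
  [0.8,-0.4,0],
  [0.8,-0.4,0],
  [0.8,-0.4,0],
  [0.8,-0.4,0],
  [0.8,-0.4,0],
  [0.8,-0.4,0],
  [0.8,-0.4,0],
  [0.8,-0.4,0],
  [0.8,-0.4,0],
  [0.8,-0.4,0],
  [0.75,-0.5,0],
  [0,0,0.6],
  [0,0,0.8],
  [0,0,0.8],
  [0,0,0.8],
  [0,0,0.6],
  [0,0,0.4],
  [0,0,0.1],
], twist=[0,0,0,0,0,0,0,0,0,0,0,0,0,0,0,0,0,0,0,0])

```text
time: 5.15
position: [0.5808, -0.0873, 0.0253]
eef_rot: [-0.001, -0.707, 0.707, 0.001]
contact_force: [-0.4, 0.1, 0.0]
opening: 0.0328
gripper_force: 39.8
```

Call:
drive_tool([
  [0,0,0.06],
  [0,0,0.05],
  [0,0,0],
  [0,0,0],
], twist=[0,0,0,0])

```text
time: 5.55
position: [0.5818, -0.0872, 0.0241]
eef_rot: [-0.0, 0.707, -0.707, 0.0]
contact_force: [-0.2, -0.1, -0.6]
opening: 0.0329
gripper_force: 39.8
```

Call:
drive_tool([
  [0,0,0],
  [0,0,0],
  [0,0,0],
  [0,0,0],
  [0,0,0],
  [0,0,-0.4],
  [0,0,-0.8],
  [0,0,-0.8],
  [0,0,-0.8],
  [0,0,-0.8],
  [0,0,-0.8],
  [0,0,0],
], twist=[0,0,0,0,0,0,0,0,0,0,0,0], hand=-0.45)

```text
time: 6.75
position: [0.5835, -0.0875, 0.1378]
eef_rot: [-0.002, 0.707, -0.707, 0.003]
contact_force: [-0.5, 0.8, 1.0]
opening: 0.0621
gripper_force: 0.0
```

```bash
cat > chk.py <<'E'
from meas import *
import sys
R={'red':((0,180,50),(6,255,255)),'yellow':((22,150,60),(35,255,255)),'blue':((112,150,40),(130,255,255)),'green':((50,120,30),(80,255,255))}
S=robot.camera('scene');D=robot.camera('side')
save('s_'+sys.argv[1],S);save('d_'+sys.argv[1],D)
for k,(lo,hi) in R.items():
    a=blobs(S,lo,hi,60)[0];b=blobs(D,lo,hi,60)[0]
    for x in a:
        for y in b:
            p,e=tri(S,x[1],D,y[1])
            if e<.004 and 0.02<p[2]<.05 and .3<p[0]<.75: print(k,x[0],y[0],p.round(4),e.round(4))
E
python3 chk.py 1
```

```text
red 177 170 [ 0.5826 -0.0895  0.0351] 0.001
yellow 119 238 [0.3961 0.3571 0.0253] 0.0009
yellow 127 240 [0.4762 0.399  0.0246] 0.0009
yellow 208 401 [0.4714 0.3197 0.0314] 0.0009
blue 206 234 [ 0.4918 -0.3105  0.032 ] 0.0002
```

Call:
drive_tool([
  [-0.9,0.25,0],
  [-0.9,0.25,0],
  [-0.9,0.25,0],
  [-0.9,0.25,0],
  [-0.9,0.25,0],
  [-0.9,0.25,0],
  [-0.9,0.25,0],
  [-0.9,0.25,0],
  [-0.9,0.25,0],
  [-0.9,0.25,0],
  [-0.9,0.25,0],
  [-0.9,0.25,0],
  [-0.9,0.25,0],
  [-0.9,0.25,0],
  [-0.9,0.25,0],
  [-0.9,0.25,0],
  [-0.9,0.25,0],
  [-0.9,0.25,0],
  [0,0,0],
  [0,0,0],
], twist=[0,0,0,0,0,0,0,0,0,0,0,0,0,0,0,0,0,0,0,0])

```text
time: 8.85
position: [0.4685, 0.3176, 0.1327]
eef_rot: [0.001, 0.707, -0.707, 0.0]
contact_force: [0.2, -0.4, -0.2]
opening: 0.0622
gripper_force: 0.0
```

Call:
drive_tool([
  [-0.08,-0.12,0.53],
  [0,0,0.8],
  [0,0,0.8],
  [0,0,0.8],
  [0,0,0.8],
  [0,0,0.6],
  [0,0,0.2],
  [0,0,0],
  [0,0,0],
], twist=[0,0,0,0,0,0,0,0,0])

```text
time: 9.75
position: [0.4725, 0.3197, 0.0207]
eef_rot: [0.0, -0.707, 0.707, -0.0]
contact_force: [-0.6, -0.1, 0.0]
opening: 0.0618
gripper_force: 0.0
```

Call:
drive_tool([
  [0,0,0],
  [0,0,0],
  [0,0,0],
  [0,0,0],
  [0,0,0],
  [0,0,0],
  [0,0,0],
  [0,0,-0.4],
  [0,0,-0.8],
  [0,0,-0.8],
  [0,0,-0.8],
  [0,0,-0.8],
  [0,0,-0.8],
  [0,0,0],
], twist=[0,0,0,0,0,0,0,0,0,0,0,0,0,0], hand=1)

```text
time: 11.15
position: [0.4732, 0.3208, 0.1335]
eef_rot: [-0.003, 0.707, -0.707, 0.0]
contact_force: [0.3, 0.5, -0.4]
opening: 0.033
gripper_force: 39.8
```

Call:
drive_tool([
  [0.82,-0.27,0],
  [0.82,-0.27,0],
  [0.82,-0.27,0],
  [0.82,-0.27,0],
  [0.82,-0.27,0],
  [0.82,-0.27,0],
  [0.82,-0.27,0],
  [0.82,-0.27,0],
  [0.82,-0.27,0],
  [0.82,-0.27,0],
  [0.82,-0.27,0],
  [0.82,-0.27,0],
  [0.82,-0.27,0],
  [0.82,-0.27,0],
  [0.82,-0.27,0],
  [0.82,-0.27,0],
  [0,0,0],
  [0,0,0],
], twist=[0,0,0,0,0,0,0,0,0,0,0,0,0,0,0,0,0,0])

```text
time: 12.95
position: [0.5794, -0.0084, 0.1295]
eef_rot: [-0.001, -0.707, 0.708, 0.001]
contact_force: [0.3, -0.2, -0.7]
opening: 0.0328
gripper_force: 39.8
```

Call:
drive_tool([
  [-0.03,-0.12,0.5],
  [0,0,0.8],
  [0,0,0.8],
  [0,0,0.8],
  [0,0,0.6],
  [0,0,0.4],
  [0,0,0.2],
  [0,0,0.1],
  [0,0,0.04],
  [0,0,0],
], twist=[0,0,0,0,0,0,0,0,0,0])

```text
time: 13.95
position: [0.5834, -0.0074, 0.0248]
eef_rot: [-0.0, 0.707, -0.707, 0.0]
contact_force: [-0.2, 0.3, -0.8]
opening: 0.0325
gripper_force: 39.8
```

Call:
drive_tool([
  [0,0,0.03],
  [0,0,0],
  [0,0,0],
  [0,0,0],
  [0,0,0],
  [0,0,0],
  [0,0,-0.4],
  [0,0,-0.8],
  [0,0,-0.8],
  [0,0,-0.8],
  [0,0,-0.8],
  [0,0,-0.8],
], twist=[0,0,0,0,0,0,0,0,0,0,0,0], hand=-0.45)

```text
time: 15.15
position: [0.5831, -0.0075, 0.1353]
eef_rot: [-0.0, 0.707, -0.707, 0.0]
contact_force: [-0.0, 1.0, 1.2]
opening: 0.0618
gripper_force: 0.0
```

Call:
drive_tool([
  [0.8,0.24,0],
  [0.8,0.24,0],
  [0.8,0.24,0],
  [0.8,0.24,0],
  [0.8,0.24,0],
  [0.8,0.24,0],
  [0.8,0.24,0],
  [0.8,0.24,0],
  [0.8,0.24,0],
  [0.8,0.24,0],
  [0.8,0.24,0],
  [0.8,0.24,0],
  [0.8,0.24,0],
  [0.8,0.24,0],
  [0.8,0.24,0],
  [0,0,0],
  [0,0,0],
], twist=[0,0,0,0,0,0,0,0,0,0,0,0,0,0,0,0,0])

```text
time: 16.85
position: [0.4929, -0.3077, 0.1341]
eef_rot: [0.0, -0.707, 0.707, -0.0]
contact_force: [0.3, 0.9, -0.6]
opening: 0.0618
gripper_force: 0.0
```

Call:
drive_tool([
  [0.11,0.04,0.54],
  [0,0,0.8],
  [0,0,0.8],
  [0,0,0.8],
  [0,0,0.8],
  [0,0,0.6],
  [0,0,0.2],
  [0,0,0],
  [0,0,0],
], twist=[0,0,0,0,0,0,0,0,0])

```text
time: 17.75
position: [0.4928, -0.3102, 0.0211]
eef_rot: [-0.0, 0.707, -0.707, 0.001]
contact_force: [-0.2, 0.4, -0.5]
opening: 0.0619
gripper_force: 0.0
```

Call:
drive_tool([
  [0,0,0],
  [0,0,0],
  [0,0,0],
  [0,0,0],
  [0,0,0],
  [0,0,0],
  [0,0,0],
  [0,0,-0.4],
  [0,0,-0.8],
  [0,0,-0.8],
  [0,0,-0.8],
  [0,0,-0.8],
  [0,0,-0.8],
  [0,0,-0.4],
  [0,0,0],
], twist=[0,0,0,0,0,0,0,0,0,0,0,0,0,0,0], hand=1)

```text
time: 19.25
position: [0.4927, -0.3106, 0.1416]
eef_rot: [0.001, -0.707, 0.707, -0.001]
contact_force: [0.0, 0.6, 0.3]
opening: 0.0325
gripper_force: 39.7
```

Call:
drive_tool([
  [-0.85,-0.2,0],
  [-0.85,-0.2,0],
  [-0.85,-0.2,0],
  [-0.85,-0.2,0],
  [-0.85,-0.2,0],
  [-0.85,-0.2,0],
  [-0.85,-0.2,0],
  [-0.85,-0.2,0],
  [-0.85,-0.2,0],
  [-0.85,-0.2,0],
  [-0.85,-0.2,0],
  [-0.85,-0.2,0],
  [-0.85,-0.2,0],
  [-0.85,-0.2,0],
  [-0.85,-0.2,0],
  [-0.85,-0.2,0],
  [-0.85,-0.2,0],
  [-0.85,-0.2,0],
  [0,0,0],
  [0,0,0],
], twist=[0,0,0,0,0,0,0,0,0,0,0,0,0,0,0,0,0,0,0,0])

```text
time: 21.25
position: [0.5813, 0.0724, 0.1387]
eef_rot: [0.001, 0.707, -0.707, -0.001]
contact_force: [0.3, 0.7, -0.9]
opening: 0.0328
gripper_force: 39.8
```

Call:
drive_tool([
  [-0.03,-0.1,0.5],
  [0,0,0.8],
  [0,0,0.8],
  [0,0,0.8],
  [0,0,0.7],
  [0,0,0.5],
  [0,0,0.3],
  [0,0,0.1],
  [0,0,0.05],
  [0,0,0],
], twist=[0,0,0,0,0,0,0,0,0,0])

```text
time: 22.25
position: [0.585, 0.0731, 0.0269]
eef_rot: [-0.001, 0.707, -0.707, 0.0]
contact_force: [-0.8, 0.2, -0.7]
opening: 0.0329
gripper_force: 39.8
```

Call:
drive_tool([
  [0,0,0.06],
  [0,0,0.04],
  [0,0,0],
], twist=[0,0,0])

```text
time: 22.55
position: [0.5848, 0.0731, 0.0241]
eef_rot: [-0.0, 0.707, -0.707, 0.0]
contact_force: [0.4, 0.2, 0.5]
opening: 0.0326
gripper_force: 39.8
```

Call:
drive_tool([
  [0,0,0],
  [0,0,0],
  [0,0,0],
  [0,0,0],
  [0,0,0],
  [0,0,-0.4],
  [0,0,-0.8],
  [0,0,-0.8],
  [0,0,-0.8],
  [0,0,-0.8],
  [0,0,-0.8],
], twist=[0,0,0,0,0,0,0,0,0,0,0], hand=-0.45)

```text
time: 23.65
position: [0.5846, 0.073, 0.1356]
eef_rot: [-0.0, 0.707, -0.707, 0.0]
contact_force: [0.1, -0.1, -0.4]
opening: 0.0619
gripper_force: 0.0
```

Call:
drive_tool([
  [0.9,-0.04,0],
  [0.9,-0.04,0],
  [0.9,-0.04,0],
  [0.9,-0.04,0],
  [0.9,-0.04,0],
  [0.9,-0.04,0],
  [0.9,-0.04,0],
  [0.9,-0.04,0],
  [0.9,-0.04,0],
  [0.9,-0.04,0],
  [0.9,-0.04,0],
  [0.9,-0.04,0],
  [0.9,-0.04,0],
  [0.9,-0.04,0],
  [0.9,-0.04,0],
  [0.9,-0.04,0],
  [0.9,-0.04,0],
  [0.7,-0.1,0],
  [0,0,0],
  [0,0,0],
], twist=[0,0,0,0,0,0,0,0,0,0,0,0,0,0,0,0,0,0,0,0], hand=-1)

```text
time: 25.65
position: [0.6039, -0.3271, 0.1341]
eef_rot: [0.0, -0.707, 0.707, -0.0]
contact_force: [-0.3, -0.2, 0.1]
opening: 0.0857
gripper_force: 0.0
```

Call:
drive_tool([
  [0,0,0.6],
  [0,0,0.8],
  [0,0,0.8],
  [0,0,0.8],
  [0,0,0.8],
  [0,0,0.6],
  [0,0,0.4],
  [0,0,0.15],
  [0,0,0],
  [0,0,0],
], twist=[0,0,0,0,0,0,0,0,0,0])

```text
time: 26.65
position: [0.6046, -0.3271, 0.0111]
eef_rot: [-0.0, 0.707, -0.707, 0.001]
contact_force: [0.7, 0.1, 0.6]
opening: 0.0856
gripper_force: 0.0
```

Call:
drive_tool([
  [0,0,0],
  [0,0,0],
  [0,0,0],
  [0,0,0],
  [0,0,0],
  [0,0,0],
  [0,0,0],
  [0,0,-0.4],
  [0,0,-0.8],
  [0,0,-0.8],
  [0,0,-0.8],
  [0,0,-0.8],
  [0,0,-0.8],
  [0,0,-0.4],
  [0,0,0],
], twist=[0,0,0,0,0,0,0,0,0,0,0,0,0,0,0], hand=1)

```text
time: 28.15
position: [0.6046, -0.3272, 0.1316]
eef_rot: [0.001, -0.707, 0.707, -0.001]
contact_force: [0.1, -0.5, -0.7]
opening: 0.0499
gripper_force: 41.6
```

Call:
drive_tool([
  [-0.85,-0.17,0],
  [-0.85,-0.17,0],
  [-0.85,-0.17,0],
  [-0.85,-0.17,0],
  [-0.85,-0.17,0],
  [-0.85,-0.17,0],
  [-0.85,-0.17,0],
  [-0.85,-0.17,0],
  [-0.85,-0.17,0],
  [-0.85,-0.17,0],
  [-0.85,-0.17,0],
  [-0.85,-0.17,0],
  [-0.85,-0.17,0],
  [-0.85,-0.17,0],
  [-0.85,-0.17,0],
  [0,0,0],
  [0,0,0],
], twist=[0,0,0,0,0,0,0,0,0,0,0,0,0,0,0,0,0])

```text
time: 29.85
position: [0.6671, -0.0078, 0.1285]
eef_rot: [0.001, 0.707, -0.707, -0.001]
contact_force: [-0.7, -0.9, -1.1]
opening: 0.0497
gripper_force: 41.6
```

Call:
drive_tool([
  [0,-0.05,0.5],
  [0,0,0.8],
  [0,0,0.8],
  [0,0,0.8],
  [0,0,0.7],
  [0,0,0.5],
  [0,0,0.3],
  [0,0,0.1],
  [0,0,0.06],
  [0,0,0],
  [0,0,0],
], twist=[0,0,0,0,0,0,0,0,0,0,0])

```text
time: 30.95
position: [0.6695, -0.0081, 0.0169]
eef_rot: [-0.001, 0.707, -0.707, 0.0]
contact_force: [-0.1, -0.0, -1.4]
opening: 0.0498
gripper_force: 41.6
```

Call:
drive_tool([
  [0,0,0.06],
  [0,0,0.04],
  [0,0,0],
], twist=[0,0,0])

```text
time: 31.25
position: [0.6692, -0.0081, 0.0139]
eef_rot: [-0.0, 0.707, -0.707, 0.0]
contact_force: [-1.1, 0.6, 0.5]
opening: 0.0497
gripper_force: 41.7
```

Call:
drive_tool([
  [0,0,0],
  [0,0,0],
  [0,0,0],
  [0,0,0],
  [0,0,0],
  [0,0,-0.4],
  [0,0,-0.8],
  [0,0,-0.8],
  [0,0,-0.8],
  [0,0,-0.8],
  [0,0,-0.8],
], twist=[0,0,0,0,0,0,0,0,0,0,0], hand=-0.5)

```text
time: 32.35
position: [0.6691, -0.0083, 0.1254]
eef_rot: [-0.0, 0.707, -0.707, 0.0]
contact_force: [0.8, -0.4, 0.1]
opening: 0.0641
gripper_force: 0.0
```

Call:
drive_tool([
  [-0.83,0.21,0],
  [-0.83,0.21,0],
  [-0.83,0.21,0],
  [-0.83,0.21,0],
  [-0.83,0.21,0],
  [-0.83,0.21,0],
  [-0.83,0.21,0],
  [-0.83,0.21,0],
  [-0.83,0.21,0],
  [-0.83,0.21,0],
  [-0.83,0.21,0],
  [-0.83,0.21,0],
  [-0.83,0.21,0],
  [-0.83,0.21,0],
  [-0.88,0.21,0],
  [0,0,0],
  [0,0,0],
], twist=[0,0,0,0,0,0,0,0,0,0,0,0,0,0,0,0,0])

```text
time: 34.05
position: [0.5902, 0.3047, 0.1241]
eef_rot: [-0.0, 0.707, -0.707, 0.0]
contact_force: [-0.3, -0.6, 0.6]
opening: 0.0639
gripper_force: 0.0
```

```bash
python3 chk.py 2; python3 - <<'E'
import cv2,numpy as np
a=cv2.imread('pics/s_2.png')[170:300,150:350];b=cv2.imread('pics/d_2.png')[90:260,150:350]
o=np.zeros((510,800,3),np.uint8)
a=cv2.resize(a,(400,260),interpolation=2);b=cv2.resize(b,(400,340),interpolation=2);o[:260,:400]=a;o[:340,400:]=b
cv2.imwrite('pics/crop2.png',o[:340])
E
```

```text
yellow 119 238 [0.3961 0.3571 0.0253] 0.0009
blue 210 334 [0.5841 0.0737 0.0388] 0.0006
green 191 306 [ 0.4429 -0.0015  0.0316] 0.0006
```

View pics/crop2.png

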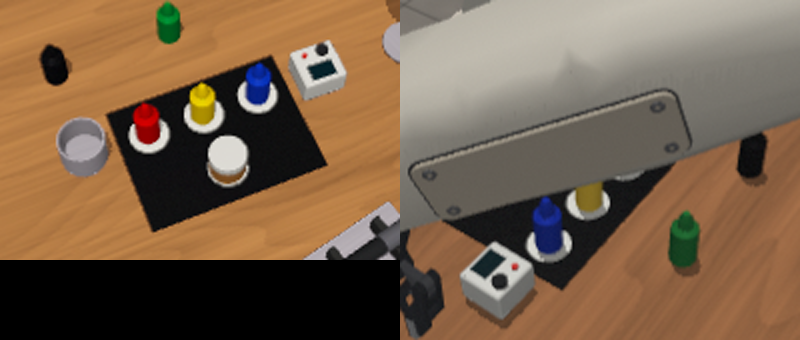

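Crop 2 shows red, yellow, blue and the jar upright on their spots. The cup mouth is at about scene (191,239). Next I grip the lid knob and measure the cup.

Call:
drive_tool([
  [0,0,0.6],
  [0,0,0.8],
  [0,0,0.8],
  [0,0,0.8],
  [0,0,0.6],
  [0,0,0.4],
  [0,0,0.3],
  [0,0,0.06],
  [0,0,0],
  [0,0,0],
], twist=[0,0,0,0,0,0,0,0,0,0])

```text
time: 35.15
position: [0.5908, 0.3046, 0.0154]
eef_rot: [-0.001, 0.707, -0.707, 0.0]
contact_force: [0.4, -0.2, 0.3]
opening: 0.0641
gripper_force: 0.0
```

```bash
python3 - <<'E'
from meas import *
S=pickle.load(open('scene.pkl','rb'));D=pickle.load(open('side.pkl','rb'))
for c,r in ((S,(170,222,209,262)),(D,(262,126,303,166))):
    b,m=blobs(c,(0,0,70),(180,50,255),100,r)
    cs,_=cv2.findContours(m,cv2.RETR_EXTERNAL,cv2.CHAIN_APPROX_NONE); q=max(cs,key=cv2.contourArea)
    x,y,w,h=cv2.boundingRect(q); print((x,y,w,h))
    # rim: upper half of outline (top arc + sides) projected to rim plane, circle fit
    up=[p[0] for p in q if p[0][1]<y+0.42*h]
    P=np.array([plane(c,*p,.05)[:2] for p in up]); A=np.c_[2*P,np.ones(len(P))]; s=np.linalg.lstsq(A,(P**2).sum(1),rcond=None)[0]
    print(s[:2].round(4),'r',np.sqrt(s[2]+s[:2]@s[:2]).round(4),len(P))
E
```

```text
(178, 229, 26, 29)
[ 0.5763 -0.1772] r 0.0308 36
(271, 132, 24, 30)
[ 0.576  -0.1752] r 0.0311 37
```

Call:
drive_tool([
  [0,0,0],
  [0,0,0],
  [0,0,0],
  [0,0,0],
  [0,0,0],
  [0,0,0],
  [0,0,0],
  [0,0,0],
  [0,0,0],
  [0,0,-0.4],
  [0,0,-0.8],
  [0,0,-0.8],
  [0,0,-0.8],
  [0,0,-0.8],
  [0,0,-0.8],
  [0,0,-0.8],
  [0,0,-0.6],
  [0,0,0],
], twist=[0,0,0,0,0,0,0,0,0,0,0,0,0,0,0,0,0,0], hand=1)

```text
time: 36.95
position: [0.5911, 0.3047, 0.1619]
eef_rot: [-0.002, 0.707, -0.707, 0.0]
contact_force: [0.1, 0.3, -1.0]
opening: 0.0185
gripper_force: 39.1
```

Call:
drive_tool([
  [-0.0,0,0],
  [0.83,0.03,0],
  [0.83,0.03,0],
  [0.83,0.03,0],
  [0.83,0.03,0],
  [0.83,0.03,0],
  [0.83,0.03,0],
  [0.83,0.03,0],
  [0.83,0.03,0],
  [0.83,0.03,0],
  [0.83,0.03,0],
  [0.83,0.03,0],
  [0.83,0.03,0],
  [0.83,0.03,0],
  [0.83,0.03,0],
  [0.83,0.03,0],
  [0.83,0.03,0],
  [0.83,0.03,0],
  [0.83,0.03,0],
  [0,0,0],
], twist=[0,0,0,0,0,0,0,0,0,0,0,0,0,0,0,0,0,0,0,0])

```text
time: 38.95
position: [0.5762, -0.0721, 0.1596]
eef_rot: [-0.0, -0.706, 0.708, -0.0]
contact_force: [0.2, -0.6, 0.1]
opening: 0.0185
gripper_force: 39.1
```

```bash
python3 - <<'E'
from h import *
import pickle
s=robot.state();c=robot.camera('wrist');save('w2',c);pickle.dump((s,c),open('w2.pkl','wb'));print(s['position'],s['opening'],s['gripper_force'])
E
```

```text
[ 0.57617462 -0.07211247  0.1596231 ] 0.018479751633888496 39.145604968070984
```

View pics/w2.png

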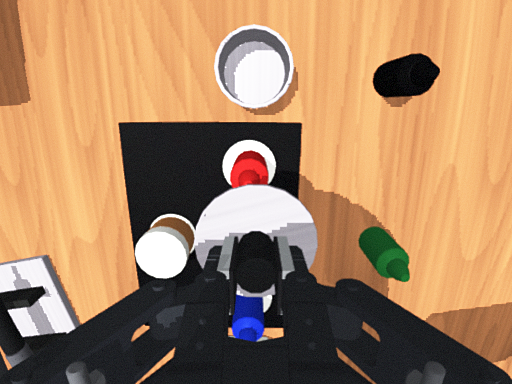

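The lid is held level, with its disc centred at about column 256. The cup rim is at columns 214–294, rows 26–106.

```bash
python3 - <<'E'
from h import *
import pickle
from scipy.spatial.transform import Rotation as Ro
s,c=pickle.load(open('w2.pkl','rb'))
q=s['eef_rot'];T=np.eye(4);T[:3,:3]=Ro.from_quat([q[1],q[2],q[3],q[0]]).as_matrix();T[:3,3]=s['position'];P=T@c['tool_from_camera']
for u,v in((214,66),(294,66),(254,26),(254,66)): print(plane(c,u,v,.05,P).round(4))
z=s['position'][2]-.0155+.008
print('disc L/R',plane(c,194,243,z,P),plane(c,318,243,z,P))
E
```

```text
[ 0.6087 -0.179   0.05  ]
[ 0.5447 -0.1788  0.05  ]
[ 0.5766 -0.2085  0.05  ]
[ 0.5767 -0.1788  0.05  ]
disc L/R [ 0.61061545 -0.07396679  0.1521231 ] [ 0.54078602 -0.07371244  0.1521231 ]
```

Call:
drive_tool([
  [0.7,-0.03,0],
  [0.7,0,0],
  [0.7,0,0],
  [0.7,0,0],
  [0.7,0,0],
  [0.66,0,0],
  [0,0,0],
  [0,0,0.4],
  [0,0,0.7],
  [0,0,0.7],
  [0,0,0.6],
  [0,0,0.4],
  [0,0,0.3],
  [0,0,0],
  [0,0,0],
], twist=[0,0,0,0,0,0,0,0,0,0,0,0,0,0,0])

```text
time: 40.5
position: [0.5778, -0.1732, 0.0825]
eef_rot: [-0.0, 0.707, -0.707, 0.0]
contact_force: [-0.1, -0.0, -1.0]
opening: 0.0184
gripper_force: 39.1
```

Call:
drive_tool([
  [0.13,0.03,0],
  [0,0,0.3],
  [0,0,0.2],
  [0,0,0.15],
  [0,0,0.1],
  [0,0,0.04],
  [0,0,0],
  [0,0,0],
], twist=[0,0,0,0,0,0,0,0])

```text
time: 41.3
position: [0.5769, -0.1765, 0.0624]
eef_rot: [-0.0, 0.707, -0.707, 0.0]
contact_force: [-0.3, -0.1, 0.1]
opening: 0.0187
gripper_force: 39.1
```

Now release with a small further lowering, then lift and move clear.

Call:
drive_tool([
  [0,0,0.03],
  [0,0,0.02],
  [0,0,0],
], twist=[0,0,0])

```text
time: 41.6
position: [0.5768, -0.1765, 0.061]
eef_rot: [-0.0, 0.707, -0.707, 0.0]
contact_force: [-0.0, -0.5, -1.3]
opening: 0.0187
gripper_force: 39.1
```

Call:
drive_tool([
  [0,0,0],
  [0,0,0],
  [0,0,0],
  [0,0,0],
  [0,0,0],
  [0,0,-0.3],
  [0,0,-0.6],
  [0,0,-0.8],
  [0,0,-0.8],
  [0,0,-0.8],
  [0,0,-0.8],
  [0,0,-0.8],
  [-0.8,0,0],
  [-0.8,0,0],
  [-0.8,0,0],
  [-0.8,0,0],
  [-0.8,0,0],
  [0,0,0],
], twist=[0,0,0,0,0,0,0,0,0,0,0,0,0,0,0,0,0,0], hand=-0.45)

```text
time: 43.4
position: [0.5769, -0.0746, 0.1843]
eef_rot: [-0.0, 0.708, -0.706, 0.0]
contact_force: [1.1, -1.1, -0.7]
opening: 0.0618
gripper_force: 0.0
```

```bash
python3 chk.py 3; python3 - <<'E'
from meas import *
from scipy.spatial.transform import Rotation as Ro
s=robot.state();c=robot.camera('wrist');save('w3',c)
q=s['eef_rot'];T=np.eye(4);T[:3,:3]=Ro.from_quat([q[1],q[2],q[3],q[0]]).as_matrix();T[:3,3]=s['position'];pickle.dump((c,T@c['tool_from_camera']),open('w3.pkl','wb'))
a=cv2.imread('pics/s_3.png')[170:300,150:350];b=cv2.imread('pics/w3.png')
o=np.zeros((384,800,3),np.uint8);o[:195,:300]=cv2.resize(a,(300,195));o[:375,300:]=cv2.resize(b,(500,375));cv2.imwrite('pics/crop3.png',o)
E
```

```text
red 207 187 [ 0.582  -0.0881  0.039 ] 0.0003
yellow 120 238 [0.3961 0.3571 0.0253] 0.0009
yellow 126 237 [0.476  0.399  0.0249] 0.001
yellow 216 320 [ 0.5832 -0.0082  0.0386] 0.0009
blue 209 333 [0.5839 0.0738 0.039 ] 0.0007
```

View pics/crop3.png

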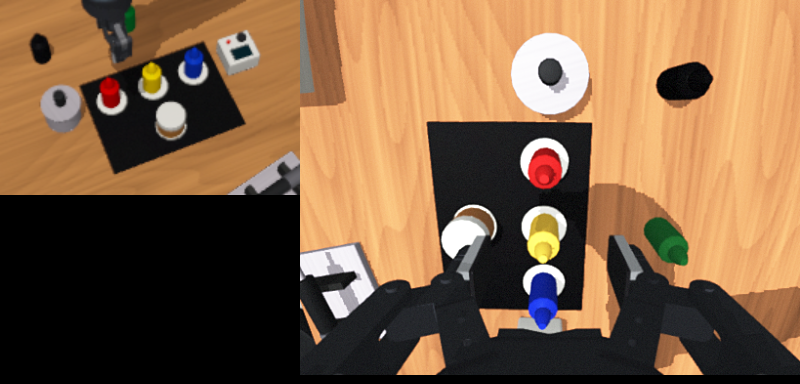

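Every piece stands upright and the lid sits on the cup. A last check of the lid centre (crop disc 511–588, 34–114) and of the jar cap.

```bash
python3 - <<'E'
from meas import *
c,P=pickle.load(open('w3.pkl','rb'));k=512/500
for u,v in((511,74),(588,74),(549,34),(549,114)): print('lid',plane(c,(u-300)*k,v*k,.054,P).round(4))
S=robot.camera('scene')
for x in blobs(S,(0,0,150),(180,60,255),60,(240,230,290,268))[0]: print('jar',x[0],plane(S,*x[1],.048).round(4))
for x in blobs(S,(0,0,0),(180,255,60),30,(180,225,200,245))[0]: print('knob',x[0],x[1],plane(S,*x[1],.071).round(4))
E
```

```text
lid [ 0.6109 -0.1776  0.054 ]
lid [ 0.5423 -0.1776  0.054 ]
lid [ 0.5771 -0.2107  0.054 ]
lid [ 0.577  -0.1425  0.054 ]
jar 64 [ 0.6197 -0.0207  0.048 ]
jar 296 [ 0.6694 -0.0096  0.048 ]
knob 64 [189.3 235.4] [ 0.5758 -0.1764  0.071 ]
```

The lid centre is (0.5766, −0.1766), with a disc width of 69 mm at rim height, so it is seated. The jar is at (0.669, −0.009). Both are within tolerance, so I hand the job in.

```bash
python3 -c "
from station import robot
print(robot.sign_off())"
```

```text
the job is handed in; nothing more can be done
None
```

I handed the job in at about 44 s: red, yellow, blue and the jar measured within 3 mm of their spots and the lid within 1 mm of the cup's axis. Black and green were not touched; the hand-in returned no verdict.

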